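Load a ferrule blank into a self-closing inspection clamp

ROBOT

A 7-joint arm with a two-finger parallel gripper is mounted at the origin on the work surface. World frame = base frame: x ahead of the robot, y to its left, z up, the work surface at z = 0. Lengths are in m, angles in degrees, forces in N, time in s.
With the tool pointing down it reaches from about 0.4 to 0.85 m from the base axis. Payload 10.4 kg.
Tool frame: the origin (TCP) lies between the finger pads; the fingertips stand 11 mm ahead of it and the grasp point (between the pads) lies 8 mm behind it; z points along the fingers, y is the line along which they close (so a half turn about z gives the same grasp; the last joint's range is limited). The gripper opens to 87 mm and grips with 3 to 60 N. Pads are 19 mm wide; open, the fingers measure 117 mm over their backs; the gripper's body (75 mm by 190 mm) begins 51 mm behind the grasp point.
Start: joints at [62.418, 19.034, -3.707, 83.658, 1.238, 77.344, -5.071], TCP at [0.277, -0.56, 0.234] pointing down, gripper open.
Joint ranges: [-148.97, 148.97], [-28.65, 121.19], [-84.17, 76.75], [9.2, 138.47], [-72.65, 252.65], [3.7, 117.97], [-149.18, 149.18]. Speed limits (degrees/s): [127.2, 127.2, 159.86, 159.86, 180, 180, 180].

INTERFACE

Orientations are given as [roll, pitch, yaw] about the fixed x, y, z axes, in that order (R = Rz(yaw) Ry(pitch) Rx(roll)).
In Python, from cell import sense, viewer, ticket, finder gives the robot as it stands. The module is installed in compiled form; this text tells all that it offers.
- The arm moves only by the tool apply_moves, never from a script. Its argument "plan" is a list of rows, each an object with "offset": the shift along the tool's x, y, z in cm, a list of three; "spin": the turn about the tool's z in degrees. A call has 1 to 5 rows; each row shifts and turns the commanded pose from where the row before left it, along the tool's axes as they then stand; what a row does not reach is not made up. A row lasts 1/10 s, in which the tool goes at most 50 mm and 8.59 degrees, less where a joint would pass 70% of its speed; a pose out of reach is approached as far as the arm can. A call is refused whole if a number of a shift passes 5 or a number of a turn 8.59, either way. A call with a gripper value outside its range is refused whole. "gripper" is the finger opening in cm, from 0 to 8.7, set as the call begins (left out, the last holds). The fingers move at their own pace and stop on an object; the grip force is fixed at half the most. Time passes only in rows, so rows that do not move let the fingers close. It gives the time, the measured TCP pose, the force, the opening and the grip force at its end, in the units of the state.
- sense(): the state, without advancing time (a new reading comes with each control period).
- viewer.grab_frame(name): name is "scene" or "top"; returns a dict with "color" (420x560x3 uint8, red, green, blue), "fx", "fy", "cx", "cy" (pixels), "k1" (the pictures are not rectified: a ray, as slopes to the right and down, at radius r is drawn at 1 + k1 r^2 times it, then the intrinsics apply), "R" (3x3) and "t" (3): a world point X has camera coordinates R X + t. Camera axes: x right, y down, z forward; pixel columns grow to the right and rows downward; lengths in m; the calibration is good to about 2 mm. A picture is of the moment at which its call begins. There is no depth.
- ticket.hand_in(): hands the job in; it is judged then, once.
Trained networks look in a picture, given as the dict that the camera call returned (one of the last four; its "shot" number tells which), for a name from the list of things; names that differ only in an ending like _2 or _b are one class to them, and where a whole thing is asked for, a point or a joint stands for the part that bears it (a point fixed in the world has none). Each returns a list of dicts, best first, with "conf" (0 to 1); they miss things now and then, are a little off and sometimes report something else, mostly with a low value. They report only what shows in the picture. A call takes as long as a camera call. They do not tell look-alikes from the thing itself.
- finder.recognise(picture, label): "bbox" ([centre column, centre row, width, height] in pixels, round what is visible of it).
The state is a dict: "t": time; "joint_pos": joint angles; "joint_vel": joint speeds; "joint_torque": joint torques, N m; "tool_pos": TCP position; "ee_rot": TCP orientation; "force": force on the tool from outside, world axes, zero at the start; "ft_torque": the same for the moment, N m; "gripper_width": finger opening in m; "finger_force": force on a finger pad.
Only numpy, scipy, OpenCV 4.12 (cv2) and the standard library are available. Lean on these libraries where they do the work, as an engineer would, in place of code of your own. Each camera call takes 0.05 s, during which the arm holds its last target. There are 200 camera calls.

TASK

Press the side paddle of the clamp down until its jaws stay open, then draw the aluminium blank out of the roofed rack, lay it on the rubber pad and let go of it. Pick it up again so that its shank is clear, lay the shank in the open jaws with the head overhanging on the side away from the clamp's back plate and the jaws at the middle of the shank, and press it down until the jaws snap shut on it; only once they are shut on it let go and leave it held level there. Do not disturb the jar, the screwdriver or the loupe.

Things in the scene. Friction and masses are not known exactly. Their poses are not given: they have to be found in the camera images.
- blank_head (a point): Centre of the loose bare-aluminium blank's square head, 40 mm long (x), 36 x 36 mm across. A round shank, 14 mm thick, 64 mm long, stands out centrally from its -x face (the shoulder, 20 mm from here). x: from shank to head; z up. Starts with the head in the rack's bay, the shank sticking out. 60 to 120 g; balances inside the head, so lies level on it.
- blank_shank (a point): Point on the axis of the blank's shank, 34 mm from the shoulder (about mid-length), 54 mm from the head's centre; axes as blank_head. The jaws must close here.
- rack: Fixed grey rack with one roofed bay. Origin on the table, 6 mm before the bay's mouth. The bay opens to local -x: 42 mm wide, 43 high, 46 deep, floor 20 mm and roof top 69 mm above the table; footprint 60 (x) x 80 mm. The shank axis is 38 mm above the table, along local x; the blank starts with its shoulder near the mouth and comes out only along local -x.
- pad: Fixed black rubber pad, 100 x 100 mm, 20 mm thick; origin at the centre of its underside.
- clamp: Fixed steel and aluminium clamp on a base plate 120 x 80 x 12 mm (x -70 to +50 mm); origin on the table below the throat, axes as clamp_throat. Back plate upright at x = -44 to -50 mm, 44 mm wide, 86 mm high. Block and hinge cheeks within x = +-22 mm, up to 65 mm high. Fixed V rests at x = +-14.5 mm carry the shank. The side beyond x = +22 mm is free above the base plate.
- clamp_throat (a point): Where a clamped shank's axis lies: 70 mm above the table, midway between the jaws. x along the shank (tip towards the back plate at -x, head centre at x = +54 mm), y across the jaws, z up. The jaws act over x = +-15 mm. Open, their teeth leave 30 mm clear (tooth centres y = +-18 mm, 83 mm above the table), so the shank comes straight down between them.
- jaw_a (a joint): Jaw angle, both jaws together: 0 shut empty (start), about 0.06 shut on the shank, 0.6 open. Over-centre spring: above 0.40 it goes to and stays at 0.6, below it shuts. A shank lowered in open jaws meets ledges with its axis 7 mm above the throat; about 8 to 12 N pushes it down past the dead point (3 mm above); in a second the teeth shut, pressing it in the V rests.
- paddle (a point): Middle of the top face of the steel press paddle, 32 mm (along throat x) x 28 mm, at the clamp's +y side; shut, it is 64 mm from the throat axis and 73 mm above the table. Hinged along x at throat y = +22 mm, 58 mm above the table. About 6 N presses it down; 17 mm down it passes the dead point and runs on to 48 mm above the table (jaws open).
- jar: Loose small amber glass jar with a black lid, 54 mm across, 60 mm high; must stay where it is. Origin under its centre.
- driver: Loose screwdriver lying beyond the work; must stay where it is.
- loupe: Loose black eyepiece loupe, 42 mm across, 36 mm high; must stay where it is. Origin under its centre.
Things that resemble listed ones, but are neither listed nor needed, are in the scene too. Of the things like the part that bears blank_head, leave any that is brown; of the rest the smaller one is meant. What is shaped like the clamp but purple is not meant.

How it is judged:
By the outcome, as a careful person would: the job done as asked, in the order asked, and still so for the second after the job is handed in, with the robot touching nothing.
It also fails if it takes over 67 s, if anything falls off the work surface, if the arm or the gripper's body presses on something with over 40 N, if the wrist force passes 120 N, or if a joint passes its speed limit or range.

## Working session

There is one attempt and no reset: what is moved stays moved. The work goes in short steps, Python scripts to look and compute and a tool call to move; the robot and the scene stay as the last step left them, time stands still between calls to the robot, and variables do not carry over. Pictures are saved under pics/ and viewed, at most 10 in all, crops included, and the job is handed in when it is done.

Besides the shell and the picture viewer there is one more tool, called as name(argument=value, ...), one argument or row to a line, values as JSON. apply_moves: Moves the arm, as the interface text tells. Its arguments: {"type":"object","properties":{"plan":{"type":"array","items":{"type":"object","properties":{"offset":{"type":"array","items":{"type":"number"}},"spin":{"type":"number"}}}},"gripper":{"type":"number"}},"required":["plan"]}

```bash
mkdir -p pics; cat > h.py <<'E'
import numpy as np, cv2
from cell import sense, viewer, ticket, finder
def und(p,u,v):
    x,y=(u-p["cx"])/p["fx"],(v-p["cy"])/p["fy"]; a,b=x,y
    for _ in range(20):
        f=1+p["k1"]*(a*a+b*b); a,b=x/f,y/f
    return a,b
def ray(p,u,v):
    a,b=und(p,u,v); R=np.array(p["R"]);t=np.array(p["t"])
    return -R.T@t, R.T@np.array([a,b,1.])
def atz(p,u,v,z):
    o,d=ray(p,u,v); return o+d*(z-o[2])/d[2]
def proj(p,X):
    c=np.array(p["R"])@np.array(X)+np.array(p["t"]); a,b=c[0]/c[2],c[1]/c[2]; f=1+p["k1"]*(a*a+b*b)
    return np.array([p["fx"]*a*f+p["cx"],p["fy"]*b*f+p["cy"]])
def tri(p,uv,q,wz):
    o,d=ray(p,*uv);o2,d2=ray(q,*wz);d=d/np.linalg.norm(d);d2=d2/np.linalg.norm(d2)
    s=np.linalg.lstsq(np.c_[d,-d2],o2-o,rcond=None)[0]
    a,b=o+s[0]*d,o2+s[1]*d2
    return (a+b)/2,np.linalg.norm(a-b)
E
python3 - <<'E'
from h import *
np.set_printoptions(precision=4,suppress=True)
ims=[]
for n in("scene","top"):
    p=viewer.grab_frame(n);c=p["color"];cv2.imwrite(f"pics/{n}0.png",cv2.cvtColor(c,cv2.COLOR_RGB2BGR))
    print(n,"cam",-np.array(p["R"]).T@np.array(p["t"]),p["fx"])
    for l in("blank_head","rack","pad","clamp","paddle","jar","driver","loupe"):
        for r in finder.recognise(p,l):
            if r["conf"]>.25: print(l,np.round(r["bbox"],1),round(r["conf"],2), atz(p,r["bbox"][0],r["bbox"][1],0.03)[:2])
s=sense();print(s["tool_pos"],s["ee_rot"],s["force"],s["t"])
E
```

```text
scene cam [1.1887 0.5098 0.8248] 485.53563280944354
blank_head [266.4 156.7  38.   16.6] 0.79 [ 0.3981 -0.1198]
blank_head [348.8 185.3  24.   50.3] 0.78 [0.3739 0.1153]
blank_head [284.3 180.4   9.8  10.2] 0.52 [ 0.449 -0.026]
rack [271.5 201.3  42.8  35.7] 0.61 [ 0.5279 -0.0074]
pad [196.5 167.1  52.2  39.1] 0.9 [ 0.5345 -0.2442]
clamp [448.9 308.9  72.5  74. ] 0.85 [0.5768 0.4588]
clamp [383.6 250.1  59.9  65.1] 0.81 [0.5137 0.2823]
paddle [462.  304.2  43.8  19.7] 0.73 [0.5517 0.4764]
paddle [397.9 242.9  37.9  18.5] 0.68 [0.4773 0.2987]
jar [256.7 290.2  29.2  33.6] 0.96 [0.7537 0.1219]
driver [151.1 249.1  55.4  33.2] 0.97 [ 0.8003 -0.135 ]
loupe [211.  264.1  20.6  23. ] 0.81 [0.7557 0.0015]
top cam [0.4846 0.0593 1.1065] 500.72438705932854
blank_head [372.9 295.3  48.   29.2] 0.88 [ 0.3813 -0.1326]
blank_head [263.7 301.3  34.6  69.8] 0.7 [0.3693 0.1006]
blank_head [318.9 250.1   8.8  27.5] 0.64 [ 0.478  -0.0179]
rack [315.6 225.8  39.   32.9] 0.86 [ 0.5302 -0.0112]
pad [432.7 232.9  54.2  56.9] 0.57 [ 0.514  -0.2638]
clamp [179.7 232.4  72.5  63.1] 0.58 [0.5167 0.2818]
clamp [ 99.5 202.2  73.9  60.8] 0.56 [0.5828 0.4585]
paddle [ 84.8 203.2  34.7  28.1] 0.97 [0.5807 0.4911]
paddle [162.6 232.7  37.9  22.8] 0.62 [0.5161 0.3189]
paddle [319.6 250.4  11.5  30.5] 0.38 [ 0.4774 -0.0194]
jar [254.3 123.3  25.3  30.2] 0.85 [0.7548 0.121 ]
driver [379.4 120.4  22.6  85.5] 0.59 [ 0.7605 -0.1527]
loupe [316.6 129.7  17.4  22.5] 0.83 [ 0.74  -0.015]
[ 0.2768 -0.5604  0.2336] [179.996    0.0001  26.2874] [ 0.2296 -0.0809  0.2356] 0.9
```

View pics/scene0.png

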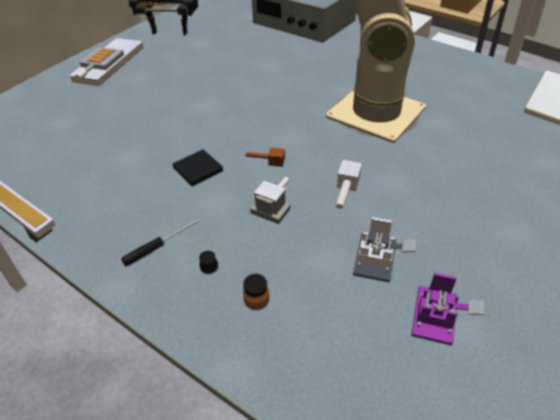

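View pics/top0.png

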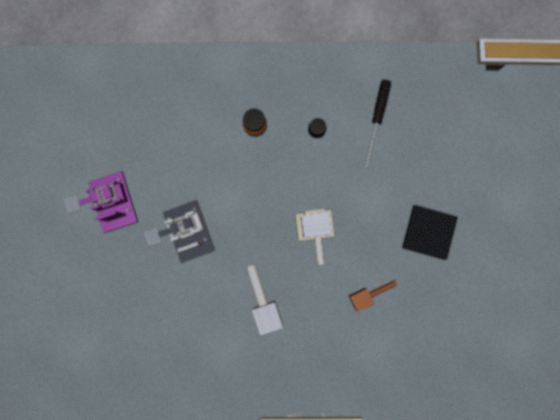

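Blank candidates in the top view are brown at (373,295), a large bare one lying loose at (264,315), and a small bare one in the rack with its shank at (319,250). The rack one fits, being the smaller of the non-brown ones. The grey clamp at (180,232) is meant, since the other at (100,202) is purple. I'll confirm in enlarged crops.

```bash
python3 - <<'E'
import cv2,numpy as np
t=cv2.imread("pics/top0.png");s=cv2.imread("pics/scene0.png")
def c(im,x,y,w,h): return cv2.resize(im[y:y+h,x:x+w],(400,300),interpolation=cv2.INTER_CUBIC)
# scale 5: 80x60 
a=c(t,140,196,80,60+0)
a=np.hstack([c(t,140,200,88,66),c(t,280,200,88,66)]);b=np.hstack([c(t,390,200,88,66),c(s,340,210,88,66)])
cv2.imwrite("pics/crop1.png",np.vstack([a,b]))
E
```

```text
(no output)
```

View pics/crop1.png

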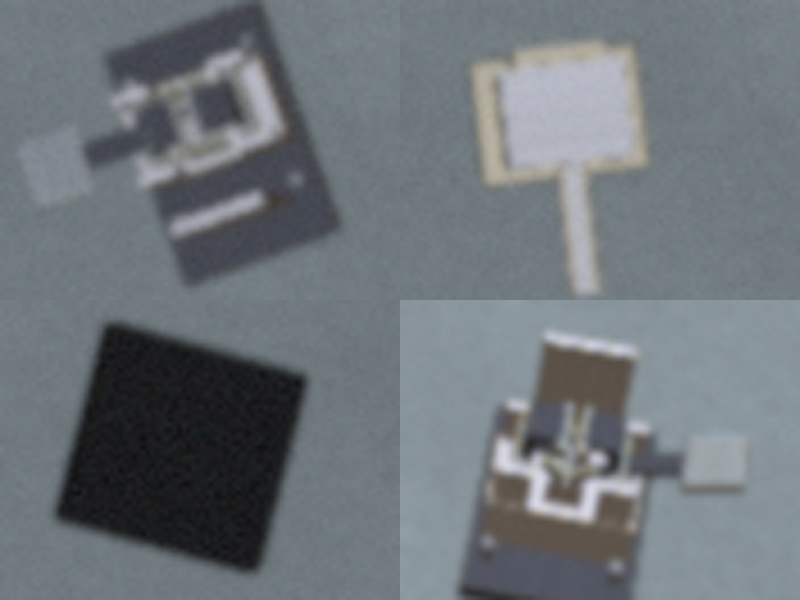

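The crops confirm the grey clamp with its back plate robot-ward and its paddle on world +y. The rack bay opens towards the robot, with the small bare blank's shank pointing down at about (320,250). The pad is square at about (431,232).

```bash
python3 - <<'E'
from h import *
from scipy.optimize import least_squares
np.set_printoptions(precision=4,suppress=True)
P=viewer.grab_frame("top");S=viewer.grab_frame("scene")
import pickle;pickle.dump((P,S),open("cal.pkl","wb"))
k=88/400
def T(ox,oy,pts): return [(ox+x*k,oy+y*k) for x,y in pts]
def fit(obs,g):
    def X(q,l):
        c,s=np.cos(q[2]),np.sin(q[2]); return [q[0]+c*l[0]-s*l[1],q[1]+s*l[0]+c*l[1],l[2]]
    f=lambda q:np.concatenate([proj(p,X(q,l))-uv for p,uv,l in obs])
    r=least_squares(f,g,loss="soft_l1"); print(r.x[:2],np.degrees(r.x[2]),"\n",r.fun.reshape(-1,2)); return r.x
o=[(P,u,l) for u,l in zip(T(140,200,[(103,55),(262,0),(342,230),(190,287),(55,167),(262,90+0),(172,229),(264,197)]),
 [(.05,.04,.012),(.05,-.04,.012),(-.07,-.04,.012),(-.07,.04,.012),(0,.064,.073)])]
o+=[(S,u,l) for u,l in zip(T(340,210,[(315,163),(147,37),(237,52)]),[(0,.064,.073),(-.05,-.022,.086),(-.05,.022,.086)])]
print("clamp");fit(o,[.5,.28,.2])
print("pad");fit([(P,u,l) for u,l in zip(T(390,200,[(107,22),(307,77),(258,273),(57,218)]),[(.05,.05,.02),(.05,-.05,.02),(-.05,-.05,.02),(-.05,.05,.02)])],[.5,-.25,-.2])
tip,base=[atz(P,*u,z) for u,z in zip(T(280,200,[(187,295),(170,163)]),(.038,.038))]
print("shank",tip,base,np.degrees(np.arctan2(*(base-tip)[[1,0]])))
# shank in scene network box and rack
for n,p in(("scene",S),("top",P)):
    print(n,[ (np.round(r["bbox"],1),r["conf"]) for r in finder.recognise(p,"blank_shank")])
c=S["color"][170:214,250:310][:,:,::-1]
d=S["color"][200:266,350:438][:,:,::-1]
cv2.imwrite("pics/crop2.png",np.hstack([cv2.resize(c,(540,396),interpolation=3)]))
print("tip expected in scene",proj(S,tip),proj(S,base))
E
```

```text
clamp
[0.5292 0.27  ] 19.67538942650489 
 [[-0.3569 -0.3607]
 [-1.1643 -0.5729]
 [-0.7659  0.2848]
 [-1.7603  0.138 ]
 [ 0.057  -0.5259]
 [-0.871  -1.2787]
 [-0.8777 -2.2203]
 [-0.192  -1.7443]]
pad
[ 0.5155 -0.2613] -15.473792565187651 
 [[ 0.1428 -0.5933]
 [ 0.1741 -0.6296]
 [-0.1084  0.6002]
 [-0.2041  0.6006]]
shank [ 0.4467 -0.0218  0.038 ] [ 0.5084 -0.0143  0.038 ] 6.945405341631952
scene [(array([265. , 156.6,  33.3,  17.6]), 0.64), (array([285.4, 182. ,   6.2,   8.6]), 0.58), (array([347.1, 185.7,  22.9,  51.6]), 0.56)]
top [(array([263.1, 298.8,  39.3,  68.9]), 0.96), (array([371.9, 295.9,  45.2,  29.3]), 0.89), (array([318.8, 249.9,  11.4,  32.2]), 0.52)]
tip expected in scene [286.1556 178.0845] [273.9033 193.1241]
```

View pics/crop2.png

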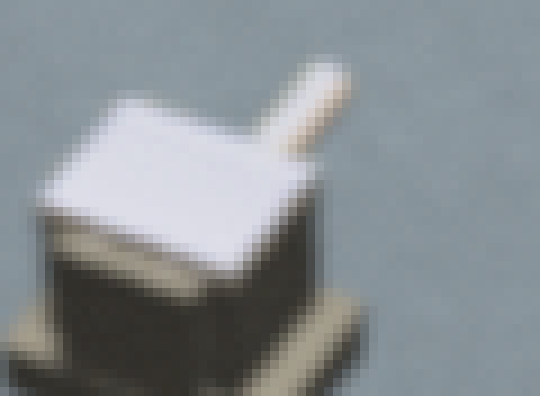

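The tip sits at (287,178) in the scene view, against (286,178) projected, so the estimate is consistent. I'll go to the paddle first, tool yaw 19.7°.

apply_moves(
  plan=[
    {"offset": [4.9,0,0],"spin": 6.6},
    {"offset": [4.9,0,0]},
    {"offset": [2.3,-4.2,0]},
    {"offset": [2.3,-4.2,0]},
    {"offset": [2.3,-4.2,0]},
  ],
  gripper=0,
)

```text
schema error: expected keys offset, spin
```

apply_moves(
  plan=[
    {"offset": [2.3,-4.2,0]},
    {"offset": [2.3,-4.2,0]},
    {"offset": [2.3,-4.2,0]},
    {"offset": [2.3,-4.2,0]},
    {"offset": [2.3,-4.2,0]},
  ],
)

```text
schema error: expected keys offset, spin
```

apply_moves(
  plan=[
    {"offset": [2.3,-4.2,0]},
    {"offset": [2.3,-4.2,0]},
    {"offset": [2.3,-4.2,0]},
    {"offset": [2.3,-4.2,0]},
    {"offset": [2.3,-4.2,0]},
  ],
)

```text
schema error: expected keys offset, spin
```

```bash
cat > goto.py <<'E'
import sys
from h import *
x,y,z,yaw=map(float,sys.argv[1:5])
s=sense();p=np.array(s["tool_pos"]);w=s["ee_rot"][2];a=np.radians(yaw)
d=np.array([x,y,z])-p
print("t",round(s["t"],2),"pos",p.round(4),"rpy",np.round(s["ee_rot"],2),"F",np.round(s["force"],1),"w",round(s["gripper_width"],4),"ff",np.round(s["finger_force"],1))
print("spin first",round((w-yaw+180)%360-180,2),"then cm",np.round(100*np.array([np.cos(a)*d[0]+np.sin(a)*d[1],np.sin(a)*d[0]-np.cos(a)*d[1],-d[2]]),2))
E
python3 goto.py .507 .3316 .12 19.7
```

```text
t 1.1 pos [ 0.2768 -0.5604  0.2336] rpy [179.99  -0.    26.28] F [ 0.3 -0.1 -0.8] w 0.0868 ff 0.0
spin first 6.58 then cm [ 51.74 -76.22  11.36]
```

Each row needs both keys.

apply_moves(
  plan=[
    {"offset": [4.9,0,0],"spin": 6.6},
    {"offset": [4.9,0,0],"spin": 0},
    {"offset": [2.3,-4.2,0],"spin": 0},
    {"offset": [2.3,-4.2,0],"spin": 0},
    {"offset": [2.3,-4.2,0],"spin": 0},
  ],
  gripper=0,
)

```text
t: 1.6
tool_pos: [0.3898, -0.3784, 0.2332]
ee_rot: [-180.0, 0.0, 19.7]
force: [1.0, -0.1, 0.4]
gripper_width: 0.0549
finger_force: 0.0
```

apply_moves(
  plan=[
    {"offset": [2.3,-4.2,0],"spin": 0},
    {"offset": [2.3,-4.2,0],"spin": 0},
    {"offset": [2.3,-4.2,0],"spin": 0},
    {"offset": [2.3,-4.2,0],"spin": 0},
    {"offset": [2.3,-4.2,0],"spin": 0},
  ],
)

```text
t: 2.1
tool_pos: [0.4269, -0.142, 0.2338]
ee_rot: [179.9, -0.0, 19.7]
force: [0.9, 0.1, 0.3]
gripper_width: 0.0154
finger_force: 0.0
```

apply_moves(
  plan=[
    {"offset": [2.3,-4.2,0],"spin": 0},
    {"offset": [2.3,-4.2,0],"spin": 0},
    {"offset": [2.3,-4.2,0],"spin": 0},
    {"offset": [2.3,-4.2,0],"spin": 0},
    {"offset": [2.3,-4.2,0],"spin": 0},
  ],
)

```text
t: 2.6
tool_pos: [0.4645, 0.0945, 0.234]
ee_rot: [180.0, -0.1, 19.7]
force: [0.3, 0.1, -0.6]
gripper_width: 0.0006
finger_force: 0.0
```

```bash
python3 goto.py .507 .3316 .12 19.7
```

```text
t 2.6 pos [0.4645 0.0945 0.234 ] rpy [ 1.7996e+02 -6.0000e-02  1.9670e+01] F [ 0.3  0.1 -0.6] w 0.0006 ff 0.0
spin first -0.03 then cm [ 12.   -20.89  11.4 ]
```

apply_moves(
  plan=[
    {"offset": [2.4,-4.2,0],"spin": 0},
    {"offset": [2.4,-4.2,0],"spin": 0},
    {"offset": [2.4,-4.2,0],"spin": 0},
    {"offset": [2.4,-4.2,0],"spin": 0},
    {"offset": [2.4,-4.1,0],"spin": 0},
  ],
)

```text
t: 3.1
tool_pos: [0.5074, 0.3316, 0.2335]
ee_rot: [180.0, -0.0, 19.6]
force: [0.7, -1.0, 0.4]
gripper_width: 0.0003
finger_force: 0.0
```

apply_moves(
  plan=[
    {"offset": [0,0,4],"spin": 0},
    {"offset": [0,0,4],"spin": 0},
    {"offset": [0,0,3.4],"spin": 0},
    {"offset": [0,0,1],"spin": 0},
    {"offset": [0,0,1],"spin": 0},
  ],
)

```text
t: 3.6
tool_pos: [0.5073, 0.3299, 0.0996]
ee_rot: [-180.0, -0.0, 19.7]
force: [0.1, 0.3, 0.4]
gripper_width: 0.0003
finger_force: 0.0
```

```bash
python3 goto.py .507 .3316 .10 19.7; python3 - <<'E'
from h import *
o=[]
for n,(x,y) in(("top",(130,190)),("scene",(350,200))):
    p=viewer.grab_frame(n); o.append(cv2.resize(p["color"][y:y+75,x:x+100,::-1],(400,300),interpolation=2))
    s=sense()["tool_pos"]; print(n,proj(p,np.array(s)-[0,0,.011])-[x,y])
cv2.imwrite("pics/c3.png",np.hstack(o))
E
```

```text
t 3.6 pos [0.5073 0.3299 0.0996] rpy [-1.800e+02 -1.000e-02  1.968e+01] F [0.1 0.3 0.4] w 0.0003 ff 0.0
spin first -0.02 then cm [ 0.03 -0.17 -0.04]
top [20.57777884 46.33334559]
scene [59.65274737 39.27460406]
```

View pics/c3.png

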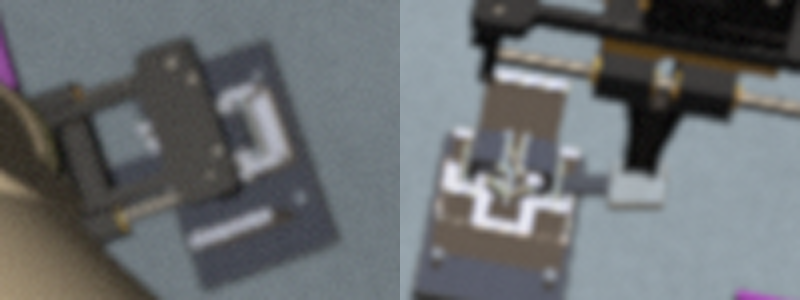

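The closed fingers hang over the paddle's middle (scene crop 640,165), so I'll press.

apply_moves(
  plan=[
    {"offset": [0,-0.2,0.8],"spin": 0},
    {"offset": [0,0,0.6],"spin": 0},
    {"offset": [0,0,0.5],"spin": 0},
    {"offset": [0,0,0.5],"spin": 0},
    {"offset": [0,0,0.5],"spin": 0},
  ],
)

```text
t: 4.2
tool_pos: [0.5066, 0.3328, 0.0711]
ee_rot: [-179.9, -0.1, 19.7]
force: [0.2, 3.4, 4.2]
gripper_width: 0.0004
finger_force: 2.2
```

apply_moves(
  plan=[
    {"offset": [0,0,0.4],"spin": 0},
    {"offset": [0,0,0.4],"spin": 0},
    {"offset": [0,0,0],"spin": 0},
    {"offset": [0,0,0],"spin": 0},
  ],
)

```text
t: 4.6
tool_pos: [0.5062, 0.3311, 0.062]
ee_rot: [180.0, 0.1, 19.7]
force: [-0.2, 0.7, 0.0]
gripper_width: 0.0004
finger_force: 0.0
```

apply_moves(
  plan=[
    {"offset": [0,0,-4.5],"spin": 0},
    {"offset": [0,0,-4.5],"spin": 0},
    {"offset": [0,4.5,-2],"spin": 6.4},
    {"offset": [0,4.5,0],"spin": 6.3},
    {"offset": [0,4.8,0],"spin": 0},
  ],
  gripper=8.7,
)

```text
t: 5.1
tool_pos: [0.5385, 0.1967, 0.1735]
ee_rot: [-180.0, -0.1, 6.8]
force: [0.4, -0.4, -1.0]
gripper_width: 0.0325
finger_force: 0.0
```

```bash
python3 goto.py .4745 -.0184 .10 7
```

```text
t 5.1 pos [0.5385 0.1967 0.1735] rpy [-1.80e+02 -1.10e-01  6.79e+00] F [ 0.4 -0.4 -1. ] w 0.0325 ff 0.0
spin first -0.21 then cm [-8.97 20.57  7.35]
```

apply_moves(
  plan=[
    {"offset": [-1.8,4.1,0],"spin": -0.2},
    {"offset": [-1.8,4.1,0],"spin": 0},
    {"offset": [-1.8,4.1,0],"spin": 0},
    {"offset": [-1.8,4.1,0],"spin": 0},
    {"offset": [-1.8,4.1,2],"spin": 0},
  ],
)

```text
t: 5.6
tool_pos: [0.4746, -0.0185, 0.1546]
ee_rot: [179.9, -0.3, 7.2]
force: [0.3, -0.4, -0.7]
gripper_width: 0.0724
finger_force: 0.0
```

```bash
python3 goto.py .4745 -.0184 .034 7; python3 - <<'E'
from h import *
o=[]
for n,(x,y) in(("top",(130,190)),("scene",(350,200)),("scene",(240,140)),("top",(270,200))):
    p=viewer.grab_frame(n); o.append(cv2.resize(p["color"][y:y+75,x:x+100,::-1],(400,300),interpolation=2))
cv2.imwrite("pics/c4.png",np.vstack([np.hstack(o[:2]),np.hstack(o[2:])]))
E
```

```text
t 5.6 pos [ 0.4746 -0.0185  0.1546] rpy [179.9   -0.25   7.17] F [ 0.3 -0.4 -0.7] w 0.0724 ff 0.0
spin first 0.17 then cm [-1.000e-02 -1.000e-02  1.206e+01]
```

View pics/c4.png

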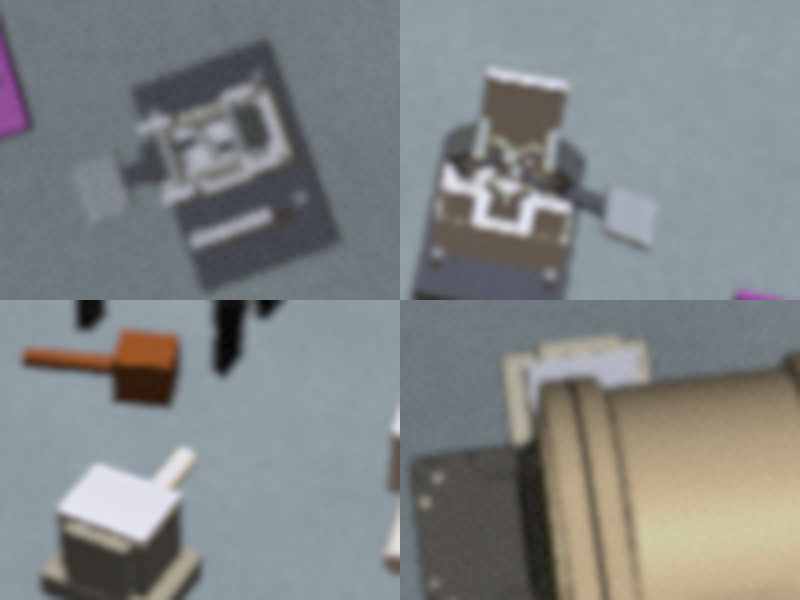

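The paddle at scene crop (630,215) is down and the jaws stand open. I'll descend on the shank and close.

apply_moves(
  plan=[
    {"offset": [0,0,4],"spin": 0.2},
    {"offset": [0,0,4],"spin": 0},
    {"offset": [0,0,3],"spin": 0},
    {"offset": [0,0,1.1],"spin": 0},
    {"offset": [0,0,0],"spin": 0},
  ],
)

```text
t: 6.3
tool_pos: [0.4736, -0.0154, 0.031]
ee_rot: [-179.9, 0.1, 7.1]
force: [0.0, 1.3, 0.1]
gripper_width: 0.0866
finger_force: 0.0
```

apply_moves(
  plan=[
    {"offset": [0,0,0],"spin": 0},
    {"offset": [0,0,0],"spin": 0},
    {"offset": [0,0,0],"spin": 0},
    {"offset": [0,0,0],"spin": 0},
    {"offset": [0,0,0],"spin": 0},
  ],
  gripper=0,
)

```text
t: 6.8
tool_pos: [0.4742, -0.0168, 0.032]
ee_rot: [180.0, -0.0, 7.0]
force: [-0.2, -0.5, 0.4]
gripper_width: 0.0549
finger_force: 0.0
```

apply_moves(
  plan=[
    {"offset": [0,0,0],"spin": 0},
    {"offset": [0,0,0],"spin": 0},
    {"offset": [0,0,0],"spin": 0},
    {"offset": [0,0,0],"spin": 0},
    {"offset": [0,0,0],"spin": 0},
  ],
)

```text
t: 7.3
tool_pos: [0.4739, -0.0167, 0.0315]
ee_rot: [180.0, 0.0, 7.0]
force: [-0.2, -1.1, -1.2]
gripper_width: 0.015
finger_force: 0.0
```

apply_moves(
  plan=[
    {"offset": [0,0,0],"spin": 0},
    {"offset": [0,0,0],"spin": 0},
    {"offset": [0,0,0],"spin": 0},
  ],
)

```text
t: 7.6
tool_pos: [0.4739, -0.0167, 0.0315]
ee_rot: [180.0, -0.0, 7.0]
force: [-0.6, 0.2, 0.1]
gripper_width: 0.013
finger_force: 30.0
```

apply_moves(
  plan=[
    {"offset": [0,0,-0.2],"spin": 0},
    {"offset": [-0.5,0,0],"spin": 0},
    {"offset": [-1,0,0],"spin": 0},
    {"offset": [-1,0,0],"spin": 0},
    {"offset": [-1,0,0],"spin": 0},
  ],
)

```text
t: 8.1
tool_pos: [0.4379, -0.0212, 0.0334]
ee_rot: [180.0, 0.0, 7.0]
force: [-0.2, 0.2, -0.9]
gripper_width: 0.0128
finger_force: 30.0
```

apply_moves(
  plan=[
    {"offset": [-1,0,0],"spin": 0},
    {"offset": [-1,0,0],"spin": 0},
    {"offset": [-0.7,0,0],"spin": 0},
    {"offset": [0,0,-3],"spin": 0},
    {"offset": [0,0,-4.5],"spin": 0},
  ],
)

```text
t: 8.6
tool_pos: [0.4101, -0.024, 0.1077]
ee_rot: [-179.9, 0.2, 7.0]
force: [1.0, -0.7, -0.1]
gripper_width: 0.013
finger_force: 30.0
```

apply_moves(
  plan=[
    {"offset": [0,0,-1.5],"spin": 0},
    {"offset": [0,0,0],"spin": 7.5},
    {"offset": [0,0,0],"spin": 7.5},
    {"offset": [0,0,0],"spin": 7.5},
    {"offset": [0,0,0],"spin": 0},
  ],
)

```text
t: 9.1
tool_pos: [0.4121, -0.0242, 0.1236]
ee_rot: [180.0, -0.0, -15.6]
force: [-0.5, -0.7, -1.0]
gripper_width: 0.013
finger_force: 30.0
```

```bash
python3 goto.py .4519 -.2437 .06 -15.5
```

```text
t 9.1 pos [ 0.4121 -0.0242  0.1236] rpy [ 1.7999e+02 -2.0000e-02 -1.5640e+01] F [-0.5 -0.7 -1. ] w 0.013 ff 30.0
spin first -0.14 then cm [ 9.7  20.09  6.36]
```

apply_moves(
  plan=[
    {"offset": [1.9,4,0],"spin": 0},
    {"offset": [1.9,4,0],"spin": 0},
    {"offset": [1.9,4,0],"spin": 0},
    {"offset": [2,4,0],"spin": 0},
    {"offset": [2,4,0],"spin": 0},
  ],
)

```text
t: 9.6
tool_pos: [0.4523, -0.2447, 0.1235]
ee_rot: [180.0, -0.0, -15.3]
force: [0.5, 0.2, -0.1]
gripper_width: 0.0132
finger_force: 30.0
```

apply_moves(
  plan=[
    {"offset": [0,0,3],"spin": 0},
    {"offset": [0,0,3],"spin": 0},
    {"offset": [0,0,0],"spin": 0},
    {"offset": [0,0,0],"spin": 0},
    {"offset": [0,0,0],"spin": 0},
  ],
)

```text
t: 10.1
tool_pos: [0.4533, -0.243, 0.0652]
ee_rot: [180.0, -0.1, -15.4]
force: [0.4, 0.2, 0.6]
gripper_width: 0.0131
finger_force: 30.0
```

```bash
python3 goto.py .4519 -.2437 .032 -15.5; python3 - <<'E'
from h import *
o=[]
for n,(x,y) in(("scene",(150,110)),("top",(380,190))):
    p=viewer.grab_frame(n); o.append(cv2.resize(p["color"][y:y+75,x:x+100,::-1],(400,300),interpolation=2))
cv2.imwrite("pics/c5.png",np.hstack(o))
E
```

```text
t 10.1 pos [ 0.4533 -0.243   0.0652] rpy [ 1.7997e+02 -1.3000e-01 -1.5410e+01] F [0.4 0.2 0.6] w 0.0131 ff 30.0
spin first 0.09 then cm [-0.12  0.1   3.32]
```

View pics/c5.png

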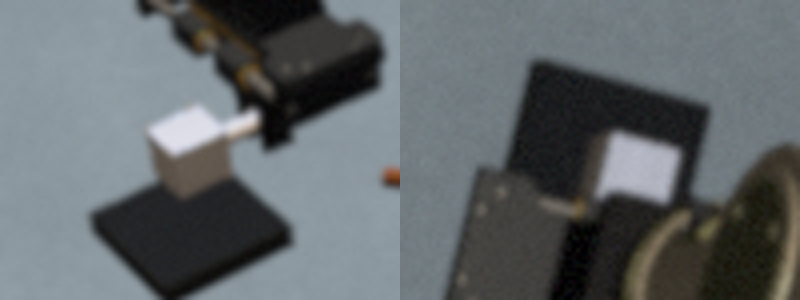

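The blank is held level above the pad's near half (top crop 640,165, allowing for parallax). I'll lower it.

apply_moves(
  plan=[
    {"offset": [0,0,1.5],"spin": 0},
    {"offset": [0,0,1.1],"spin": 0},
    {"offset": [0,0,0.4],"spin": 0},
    {"offset": [0,0,0.3],"spin": 0},
    {"offset": [0,0,0],"spin": 0},
  ],
)

```text
t: 10.7
tool_pos: [0.4524, -0.2429, 0.0308]
ee_rot: [180.0, 0.0, -15.5]
force: [-2.7, 1.0, 4.2]
gripper_width: 0.0128
finger_force: 30.0
```

apply_moves(
  plan=[
    {"offset": [0,0,0],"spin": 0},
    {"offset": [0,0,0],"spin": 0},
  ],
)

```text
t: 10.9
tool_pos: [0.4526, -0.243, 0.031]
ee_rot: [180.0, -0.0, -15.5]
force: [-2.4, 0.5, 2.6]
gripper_width: 0.0131
finger_force: 30.0
```

apply_moves(
  plan=[
    {"offset": [0,0,0],"spin": 0},
    {"offset": [0,0,0],"spin": 0},
    {"offset": [0,0,0],"spin": 0},
    {"offset": [0,0,0],"spin": 0},
    {"offset": [0,0,0],"spin": 0},
  ],
  gripper=8.7,
)

```text
t: 11.4
tool_pos: [0.4524, -0.2429, 0.0305]
ee_rot: [180.0, -0.0, -15.5]
force: [-0.1, -0.3, 0.5]
gripper_width: 0.045
finger_force: 0.0
```

apply_moves(
  plan=[
    {"offset": [0,0,-3],"spin": 0},
    {"offset": [0,0,-4.5],"spin": 0},
    {"offset": [0,0,-4.5],"spin": 0},
    {"offset": [-4.5,0,-1],"spin": 0},
    {"offset": [-3,-4,0],"spin": 0},
  ],
)

```text
t: 11.9
tool_pos: [0.3896, -0.1875, 0.1624]
ee_rot: [179.9, -0.2, -15.9]
force: [0.8, 2.3, 0.7]
gripper_width: 0.0834
finger_force: 0.0
```

```bash
python3 goto.py .5055 -.2585 .12 -15.5; python3 - <<'E'
from h import *
o=[]
for n,(x,y) in(("scene",(150,110)),("top",(380,190))):
    p=viewer.grab_frame(n); o.append(cv2.resize(p["color"][y:y+75,x:x+100,::-1],(400,300),interpolation=2))
    print(n,[(np.round(r["bbox"],1),round(r["conf"],2)) for r in finder.recognise(p,"blank_head")])
    for X in([.5065,-.258,.038],[.4874,-.2531,.038],[.4257,-.236,.038]): print((proj(p,X)-[x,y])*4)
cv2.imwrite("pics/c6.png",np.hstack(o))
E
```

```text
t 11.9 pos [ 0.3896 -0.1875  0.1624] rpy [179.91  -0.2  -15.89] F [0.8 2.3 0.7] w 0.0834 ff 0.0
spin first -0.39 then cm [13.06  3.75  4.24]
scene [(array([265.9, 157.9,  38.5,  20.5]), 0.73), (array([348.1, 184.4,  27.2,  45.4]), 0.55)]
[197.90483866 188.96715638]
[222.88790122 176.61514673]
[302.90806502 138.51808098]
top [(array([431.8, 248.9,  22.1,  47.5]), 0.98), (array([265.1, 299.9,  32.1,  70.8]), 0.87), (array([357.8, 298. ,  20.4,  20.7]), 0.62)]
[204.75689165 185.32066677]
[196.41263816 221.13756128]
[166.79872245 337.38998392]
```

View pics/c6.png

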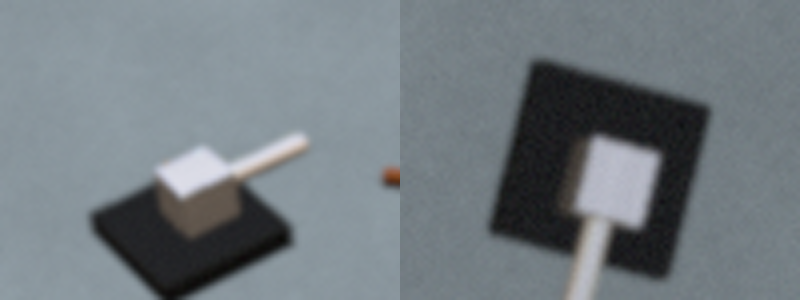

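The blank lies level on the pad, with the head top centred near top crop (619,182) and scene crop (198,174). Next I'll compute the grasp.

```bash
python3 - <<'E'
from h import *
import pickle;P,S=pickle.load(open("cal.pkl","rb"))
np.set_printoptions(precision=4,suppress=True)
w=lambda p,x0,y0,x,y,z: atz(p,x0+x/4,y0+y/4,z)
print("top head",w(P,380,190,219,182,.056),"corners",[w(P,380,190,*c,.056)[:2] for c in((193,135),(262,150),(245,228),(175,215))])
print("scene head",w(S,150,110,198,174,.056),"tip scene",w(S,150,110,305,141,.038))
E
```

```text
top head [ 0.5078 -0.2602  0.056 ] corners [array([ 0.5326, -0.247 ]), array([ 0.5246, -0.2835]), array([ 0.4836, -0.2735]), array([ 0.4906, -0.2366])]
scene head [ 0.5105 -0.251   0.056 ] tip scene [ 0.427 -0.233  0.038]
```

```bash
python3 goto.py .4996 -.2564 .0345 -15.5
```

```text
t 12.1 pos [ 0.3907 -0.184   0.161 ] rpy [ 1.7993e+02 -6.0000e-02 -1.5450e+01] F [ 0.4 -1.1  0.2] w 0.0865 ff 0.0
spin first 0.05 then cm [12.43  4.07 12.65]
```

apply_moves(
  plan=[
    {"offset": [4.2,1.4,0],"spin": 0},
    {"offset": [4.2,1.4,0],"spin": 0},
    {"offset": [4,1.3,0],"spin": 0},
    {"offset": [0,0,3],"spin": 0},
    {"offset": [0,0,0],"spin": 0},
  ],
)

```text
t: 12.6
tool_pos: [0.4979, -0.2571, 0.1263]
ee_rot: [-179.9, 0.4, -15.6]
force: [-0.9, 0.7, -0.3]
gripper_width: 0.0874
finger_force: 0.0
```

```bash
python3 goto.py .4996 -.2564 .0345 -15.5
```

```text
t 12.6 pos [ 0.4979 -0.2571  0.1263] rpy [-179.87    0.37  -15.57] F [-0.9  0.7 -0.3] w 0.0874 ff 0.0
spin first -0.07 then cm [ 0.14 -0.12  9.18]
```

apply_moves(
  plan=[
    {"offset": [0.1,0,4],"spin": 0},
    {"offset": [0,0,3],"spin": 0},
    {"offset": [0,0,1.5],"spin": 0},
    {"offset": [0,0,0],"spin": 0},
    {"offset": [0,0,0],"spin": 0},
  ],
)

```text
t: 13.1
tool_pos: [0.5009, -0.2575, 0.047]
ee_rot: [180.0, -0.1, -15.5]
force: [0.7, -1.1, -0.1]
gripper_width: 0.0868
finger_force: 0.0
```

```bash
python3 goto.py .4996 -.2564 .0345 -15.5
```

```text
t 13.1 pos [ 0.5009 -0.2575  0.047 ] rpy [ 1.7998e+02 -7.0000e-02 -1.5510e+01] F [ 0.7 -1.1 -0.1] w 0.0868 ff 0.0
spin first -0.01 then cm [-0.15 -0.08  1.25]
```

apply_moves(
  plan=[
    {"offset": [-0.1,0,0.8],"spin": 0},
    {"offset": [0,0,0.4],"spin": 0},
    {"offset": [0,0,0],"spin": 0},
  ],
)

```text
t: 13.4
tool_pos: [0.4991, -0.2569, 0.0334]
ee_rot: [180.0, 0.0, -15.5]
force: [0.1, 0.2, 0.2]
gripper_width: 0.0871
finger_force: 0.0
```

apply_moves(
  plan=[
    {"offset": [0,0,0],"spin": 0},
    {"offset": [0,0,0],"spin": 0},
    {"offset": [0,0,0],"spin": 0},
    {"offset": [0,0,0],"spin": 0},
    {"offset": [0,0,0],"spin": 0},
  ],
  gripper=0,
)

```text
t: 13.9
tool_pos: [0.4993, -0.257, 0.0337]
ee_rot: [180.0, -0.0, -15.5]
force: [-0.5, -0.4, -0.5]
gripper_width: 0.0545
finger_force: 0.0
```

apply_moves(
  plan=[
    {"offset": [0,0,0],"spin": 0},
    {"offset": [0,0,0],"spin": 0},
    {"offset": [0,0,0],"spin": 0},
    {"offset": [0,0,0],"spin": 0},
    {"offset": [0,0,0],"spin": 0},
  ],
)

```text
t: 14.4
tool_pos: [0.4993, -0.2569, 0.0336]
ee_rot: [180.0, -0.0, -15.5]
force: [-0.0, -0.1, 0.5]
gripper_width: 0.0356
finger_force: 30.0
```

apply_moves(
  plan=[
    {"offset": [0,0,-2],"spin": 0},
    {"offset": [0,0,-4],"spin": 0},
    {"offset": [0,0,-4],"spin": 0},
    {"offset": [0,0,-3],"spin": -7},
    {"offset": [0,-3,0],"spin": -7},
  ],
)

```text
t: 14.9
tool_pos: [0.5049, -0.2318, 0.168]
ee_rot: [179.7, -0.3, -1.6]
force: [1.5, 0.2, -1.1]
gripper_width: 0.0358
finger_force: 30.0
```

apply_moves(
  plan=[
    {"offset": [0,-4,0],"spin": -7},
    {"offset": [0,-4,0],"spin": -7},
    {"offset": [0,-4,0],"spin": -7.2},
    {"offset": [0,-4,0],"spin": 0},
    {"offset": [0,-4,0],"spin": 0},
  ],
)

```text
t: 15.4
tool_pos: [0.4646, -0.0316, 0.1634]
ee_rot: [180.0, 0.0, 19.7]
force: [-0.5, 0.2, -0.0]
gripper_width: 0.0359
finger_force: 30.0
```

```bash
python3 goto.py .5723 .285 .14 19.7
```

```text
t 15.4 pos [ 0.4646 -0.0316  0.1634] rpy [179.99   0.    19.71] F [-0.5  0.2 -0. ] w 0.0359 ff 30.0
spin first 0.01 then cm [ 20.81 -26.18   2.34]
```

apply_moves(
  plan=[
    {"offset": [3,-3.7,0],"spin": 0},
    {"offset": [3,-3.7,0],"spin": 0},
    {"offset": [3,-3.7,0],"spin": 0},
    {"offset": [3,-3.8,0],"spin": 0},
    {"offset": [3,-3.8,0],"spin": 0},
  ],
)

```text
t: 15.9
tool_pos: [0.5441, 0.195, 0.1635]
ee_rot: [180.0, -0.0, 19.6]
force: [-0.0, -0.6, -0.6]
gripper_width: 0.0359
finger_force: 30.0
```

apply_moves(
  plan=[
    {"offset": [3,-3.8,0],"spin": 0},
    {"offset": [2.8,-3.7,0],"spin": 0},
    {"offset": [0,0,2],"spin": 0},
    {"offset": [0,0,0],"spin": 0},
    {"offset": [0,0,0],"spin": 0},
  ],
)

```text
t: 16.4
tool_pos: [0.5729, 0.2825, 0.1432]
ee_rot: [180.0, 0.1, 19.6]
force: [0.3, 0.0, -0.6]
gripper_width: 0.0359
finger_force: 30.0
```

```bash
python3 goto.py .5723 .285 .09 19.7; python3 - <<'E'
from h import *
o=[]
T=np.array(sense()["tool_pos"]);a=np.radians(19.7);u=np.array([np.cos(a),np.sin(a),0])
for n,(x,y) in(("scene",(350,180)),("top",(130,180))):
    p=viewer.grab_frame(n); o.append(cv2.resize(p["color"][y:y+75,x:x+100,::-1],(400,300),interpolation=2))
    for d in(.008,-.012,-.076): print(n,d,(proj(p,T+u*d+[0,0,.0044])-[x,y])*4)
    print("throat/seat",(proj(p,np.array([.529,.2695,.07]))-[x,y])*4)
cv2.imwrite("pics/c7.png",np.hstack(o))
E
```

```text
t 16.4 pos [0.5729 0.2825 0.1432] rpy [1.7995e+02 8.0000e-02 1.9630e+01] F [ 0.3  0.  -0.6] w 0.0359 ff 30.0
spin first -0.07 then cm [ 0.03 -0.26  5.32]
scene 0.008 [108.53383333 208.89164047]
scene -0.012 [114.26851973 179.48728473]
scene -0.076 [131.39599294  90.91922277]
throat/seat [109.37628004 238.05984436]
top 0.008 [143.27948572  70.44418526]
top -0.012 [156.63844348 109.26591123]
top -0.076 [199.79932407 234.29288213]
throat/seat [206.72388101 183.64318003]
```

View pics/c7.png

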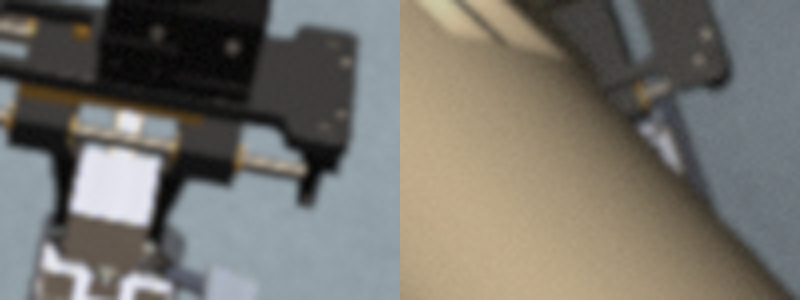

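```bash
python3 - <<'E'
from h import *
import pickle;P,S=pickle.load(open("cal.pkl","rb"))
np.set_printoptions(precision=1,suppress=True)
T=np.array(sense()["tool_pos"]);a=np.radians(19.7);u=np.array([np.cos(a),np.sin(a),0]);v=np.array([-u[1],u[0],0])
f=lambda X,q=(0,0):(proj(S,X)-[350,180])*4
for d,w in((.028,0),(.028,-.018),(.028,.018),(-.012,0)): print("head top",d,w,f(T+u*d+v*w+[0,0,.0224]))
C=np.array([.529,.2695,0])
for l in((.0,.064,.073),(-.05,-.022,.086),(-.05,.022,.086),(.05,.04,.012),(.05,-.04,.012),(.022,0,.065)): print(l,f(C+u*l[0]+v*l[1]+[0,0,l[2]]))
c=S["color"][205:280,345:445,::-1]
im=viewer.grab_frame("scene")["color"][180:280,350:450,::-1]
o=np.hstack([cv2.resize(S["color"][200:300,350:416,::-1],(396,600),interpolation=2),cv2.resize(im[:,0:66],(396,600),interpolation=2)])
cv2.imwrite("pics/c8.png",o)
E
```

```text
head top 0.028 0 [106.6 212.1]
head top 0.028 -0.018 [ 67.9 204.8]
head top 0.028 0.018 [145.5 219.4]
head top -0.012 0 [118.3 152.3]
(0.0, 0.064, 0.073) [233.  257.7]
(-0.05, -0.022, 0.086) [ 85.1 143.1]
(-0.05, 0.022, 0.086) [167.1 158.2]
(0.05, 0.04, 0.012) [157.9 395.5]
(0.05, -0.04, 0.012) [  7.4 364.9]
(0.022, 0, 0.065) [102.2 275.2]
```

View pics/c8.png

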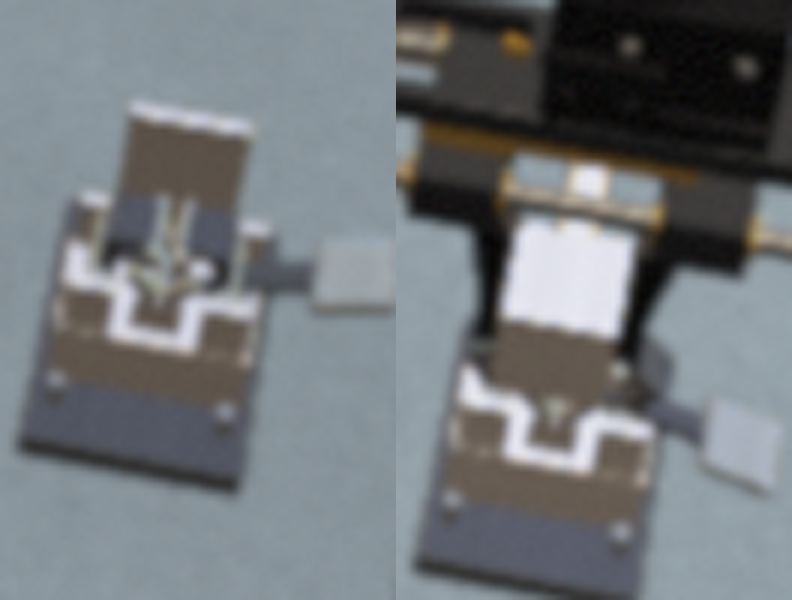

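The blank is level, aligned with the throat apart from about 2.6 mm laterally. Head front edge at scene crop (560,330), clamp front at (530,575), with matching residuals. I'll correct and lower.

apply_moves(
  plan=[
    {"offset": [0,-0.25,2],"spin": 0},
    {"offset": [0,0,2],"spin": 0},
    {"offset": [0,0,1.2],"spin": 0},
    {"offset": [0,0,0],"spin": 0},
    {"offset": [0,0,0],"spin": 0},
  ],
)

```text
t: 17.05
tool_pos: [0.5726, 0.2858, 0.0925]
ee_rot: [180.0, -0.1, 19.7]
force: [0.3, 0.1, -0.9]
gripper_width: 0.0356
finger_force: 30.0
```

```bash
python3 goto.py .5723 .285 .0656 19.7
```

```text
t 17.05 pos [0.5726 0.2858 0.0925] rpy [ 1.800e+02 -5.000e-02  1.965e+01] F [ 0.3  0.1 -0.9] w 0.0356 ff 30.0
spin first -0.05 then cm [-0.05  0.07  2.69]
```

apply_moves(
  plan=[
    {"offset": [0,0.1,1],"spin": 0},
    {"offset": [0,0,0.6],"spin": 0},
    {"offset": [0,0,0.3],"spin": 0},
    {"offset": [0,0,0],"spin": 0},
  ],
)

```text
t: 17.45
tool_pos: [0.5724, 0.2849, 0.0724]
ee_rot: [180.0, 0.0, 19.7]
force: [0.9, -1.0, -0.2]
gripper_width: 0.0356
finger_force: 30.0
```

apply_moves(
  plan=[
    {"offset": [0,0,0.2],"spin": 0},
    {"offset": [0,0,0.2],"spin": 0},
    {"offset": [0,0,0],"spin": 0},
  ],
)

```text
t: 17.75
tool_pos: [0.5729, 0.2852, 0.0693]
ee_rot: [180.0, -0.1, 19.7]
force: [-0.4, -1.8, 5.9]
gripper_width: 0.0359
finger_force: 30.0
```

apply_moves(
  plan=[
    {"offset": [0,0,0.2],"spin": 0},
    {"offset": [0,0,0.1],"spin": 0},
    {"offset": [0,0,0],"spin": 0},
    {"offset": [0,0,0],"spin": 0},
  ],
)

```text
t: 18.15
tool_pos: [0.5731, 0.285, 0.0665]
ee_rot: [180.0, -0.1, 19.7]
force: [-0.8, -1.9, 6.2]
gripper_width: 0.0357
finger_force: 30.0
```

apply_moves(
  plan=[
    {"offset": [0,0,0.1],"spin": 0},
    {"offset": [0,0,0.1],"spin": 0},
    {"offset": [0,0,0],"spin": 0},
    {"offset": [0,0,0],"spin": 0},
    {"offset": [0,0,0],"spin": 0},
  ],
)

```text
t: 18.65
tool_pos: [0.5729, 0.2849, 0.0638]
ee_rot: [180.0, -0.0, 19.7]
force: [0.9, -0.7, 1.2]
gripper_width: 0.0358
finger_force: 30.0
```

```bash
python3 goto.py .5723 .285 .0656 19.7; python3 - <<'E'
from h import *
p=viewer.grab_frame("scene");cv2.imwrite("pics/c9.png",cv2.resize(p["color"][195:285,340:440,::-1],(600,540),interpolation=2))
print(sense()["ft_torque"])
E
```

```text
t 18.65 pos [0.5729 0.2849 0.0638] rpy [ 1.7998e+02 -5.0000e-02  1.9670e+01] F [ 0.9 -0.7  1.2] w 0.0358 ff 30.0
spin first -0.03 then cm [-0.06 -0.03 -0.18]
[-0.18645209 -0.10572079  0.07000555]
```

View pics/c9.png

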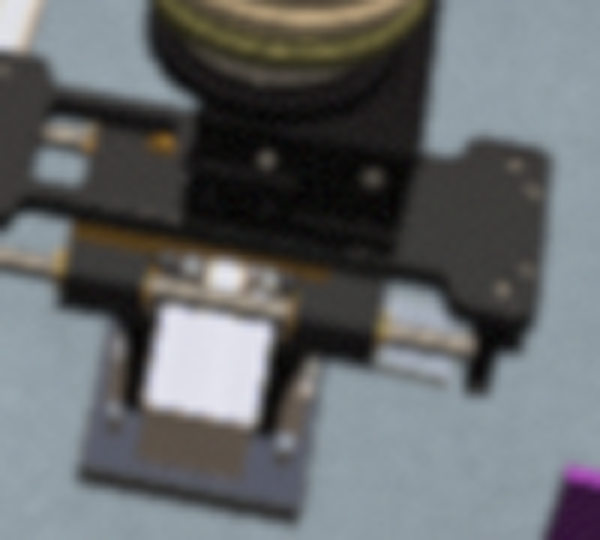

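The force fell from 6 to about 1 N, but the paddle's lower edge at (415,375) isn't fully up. I'll let it settle and check again, numerically against the earlier shut and open pictures.

apply_moves(
  plan=[
    {"offset": [0,0,0],"spin": 0},
    {"offset": [0,0,0],"spin": 0},
    {"offset": [0,0,0],"spin": 0},
    {"offset": [0,0,0],"spin": 0},
    {"offset": [0,0,0],"spin": 0},
  ],
)

```text
t: 19.2
tool_pos: [0.5719, 0.2856, 0.0632]
ee_rot: [-180.0, 0.0, 19.7]
force: [-0.6, 2.9, -3.1]
gripper_width: 0.0358
finger_force: 30.0
```

apply_moves(
  plan=[
    {"offset": [0,0,0],"spin": 0},
    {"offset": [0,0,0],"spin": 0},
    {"offset": [0,0,0],"spin": 0},
    {"offset": [0,0,0],"spin": 0},
    {"offset": [0,0,0],"spin": 0},
  ],
)

```text
t: 19.7
tool_pos: [0.5721, 0.2853, 0.0634]
ee_rot: [-180.0, 0.0, 19.7]
force: [-3.2, 3.4, -4.6]
gripper_width: 0.0356
finger_force: 30.0
```

```bash
python3 - <<'E'
from h import *
p=viewer.grab_frame("scene");a=p["color"].astype(int)
s0=cv2.cvtColor(cv2.imread("pics/scene0.png"),cv2.COLOR_BGR2RGB).astype(int)
c9=cv2.resize(cv2.imread("pics/c9.png"),(100,90),interpolation=3)[:,:,::-1].astype(int)
for r in range(236,266): print(r,"shut",s0[r,404:416:3].sum(1)//3,"c9",c9[r-195,64:76:3].sum(1)//3,"now",a[r,404:416:3].sum(1)//3)
cv2.imwrite("pics/full10.png",a[:,:,::-1].astype(np.uint8))
s=sense();print(s["force"],s["ft_torque"],s["tool_pos"])
print([(np.round(r["bbox"],1),round(r["conf"],2)) for r in finder.recognise(p,"paddle")])
E
```

```text
236 shut [147 149 149 148] c9 [17 55 60 60] now [16 54 60 59]
237 shut [147 150 150 147] c9 [28 56 57 60] now [25 57 59 60]
238 shut [147 151 154 151] c9 [32 51 56 58] now [32 51 56 58]
239 shut [152 155 159 159] c9 [26 36 46 54] now [25 36 44 51]
240 shut [157 164 165 167] c9 [27 28 31 43] now [28 30 29 42]
241 shut [158 166 165 168] c9 [48 50 33 33] now [50 63 41 29]
242 shut [158 165 163 166] c9 [81 96 69 36] now [ 79 118  84  40]
243 shut [158 163 162 167] c9 [106 137 113  57] now [101 160 133  74]
244 shut [159 163 162 166] c9 [123 160 146  87] now [111 175 164 110]
245 shut [161 163 162 166] c9 [135 171 162 111] now [120 177 175 139]
246 shut [162 162 162 166] c9 [141 176 171 132] now [128 176 175 155]
247 shut [164 162 162 166] c9 [139 175 174 152] now [134 173 174 166]
248 shut [165 162 161 165] c9 [134 166 168 165] now [134 165 168 169]
249 shut [159 157 156 160] c9 [134 158 156 164] now [126 158 156 164]
250 shut [139 137 135 138] c9 [126 144 150 153] now [115 146 151 153]
251 shut [116 113 112 113] c9 [104 115 137 140] now [ 92 112 137 141]
252 shut [117 118 118 121] c9 [1
[... 445 characters left out ...]
157 155]
259 shut [147 144 147 145] c9 [155 148 141 133] now [154 154 156 153]
260 shut [146 143 146 143] c9 [155 153 152 145] now [155 152 154 152]
261 shut [146 143 144 143] c9 [154 152 153 151] now [154 151 152 151]
262 shut [146 144 142 142] c9 [156 152 152 152] now [154 153 152 152]
263 shut [148 145 144 143] c9 [156 154 154 153] now [158 154 153 152]
264 shut [149 148 145 145] c9 [157 157 154 154] now [158 156 154 153]
265 shut [149 148 145 145] c9 [158 157 154 154] now [157 157 155 154]
[-2.67341763  3.9036892  -5.02974065] [ 0.89874597  0.37700614 -0.3010366 ] [0.57212433 0.28533372 0.06347362]
[(array([460.9, 303.7,  44.8,  20. ]), 0.87), (array([397.4, 245.1,  30.5,   6.6]), 0.59)]
```

The paddle edge has risen from 256–258 to about 252–253 (251 when empty-shut), as expected for jaws shut on the shank. I'll let go and retreat upward.

apply_moves(
  plan=[
    {"offset": [0,0,0],"spin": 0},
    {"offset": [0,0,0],"spin": 0},
    {"offset": [0,0,0],"spin": 0},
    {"offset": [0,0,0],"spin": 0},
    {"offset": [0,0,0],"spin": 0},
  ],
  gripper=8.7,
)

```text
t: 20.3
tool_pos: [0.5727, 0.2848, 0.0637]
ee_rot: [180.0, -0.0, 19.7]
force: [0.8, 0.2, 0.0]
gripper_width: 0.068
finger_force: 0.0
```

apply_moves(
  plan=[
    {"offset": [0,0,-1.5],"spin": 0},
    {"offset": [0,0,-4],"spin": 0},
    {"offset": [0,0,-4.5],"spin": 0},
    {"offset": [0,0,-4.5],"spin": 0},
    {"offset": [-4,3,0],"spin": 0},
  ],
)

```text
t: 20.8
tool_pos: [0.5481, 0.2506, 0.2175]
ee_rot: [-179.7, -0.8, 20.0]
force: [-0.3, -0.8, 0.4]
gripper_width: 0.0868
finger_force: 0.0
```

apply_moves(
  plan=[
    {"offset": [-4,3,0],"spin": 0},
    {"offset": [-3,4,0],"spin": 0},
    {"offset": [-3,4,0],"spin": 0},
    {"offset": [-3,4,0],"spin": 0},
    {"offset": [-3,4,0],"spin": 0},
  ],
)

```text
t: 21.3
tool_pos: [0.4575, 0.009, 0.2098]
ee_rot: [179.9, -0.1, 19.7]
force: [0.6, -0.5, -0.3]
gripper_width: 0.087
finger_force: 0.0
```

```bash
python3 - <<'E'
from h import *
np.set_printoptions(precision=1,suppress=True)
a=np.radians(19.7);u=np.array([np.cos(a),np.sin(a),0]);v=np.array([-u[1],u[0],0]);C=np.array([.529,.2695,0])
s=sense();print(s["t"],s["tool_pos"],s["gripper_width"])
for n in("scene","top"):
    p=viewer.grab_frame(n);g=p["color"]
    # white head-top blob
    q=[proj(p,C+u*l+v*w+[0,0,.088]) for l,w in((.034,-.018),(.034,.018),(.074,.018),(.074,-.018))]
    q=np.array(q);c=q.mean(0).astype(int);x0,y0=c-14
    m=(g[y0:y0+28,x0:x0+28].min(2)>200).astype(np.uint8)
    k,lab,st,ce=cv2.connectedComponentsWithStats(m)
    i=1+np.argmax(st[1:,4]);mm=(lab==i).astype(np.uint8)
    r=cv2.minAreaRect(np.argwhere(mm)[:,::-1].astype(np.float32))
    print(n,"exp",q.ravel(),"centre",q.mean(0),"blob",ce[i]+[x0,y0],"area",st[i,4],"exp area",cv2.contourArea(q.astype(np.float32)),"box",(cv2.boxPoints(r)+[x0,y0]).ravel())
    print([''.join('#' if z else '.' for z in row) for row in m][::1] if 0 else "")
    for l in("paddle","blank_head","jar","loupe","driver"): print(l,[(np.array(z["bbox"]),round(z["conf"],2)) for z in finder.recognise(p,l) if z["conf"]>.4])
E
```

```text
21.3 [0.5 0.  0.2] 0.08695438023170456
scene exp [367.3 244.  385.  247.4 382.3 262.3 364.1 258.7] centre [374.7 253.1] blob [375.8 252.7] area 267 exp area 277.0741198225878 box [365.4 258.9 370.2 237.  387.3 240.8 382.4 262.6]

paddle [(array([398.6, 242.8,  33.5,  16.6]), 0.85), (array([462.3, 303.3,  40.8,  23. ]), 0.76)]
blank_head [(array([348.9, 184.5,  24.5,  48. ]), 0.82), (array([375.1, 252.8,  26.4,  45.1]), 0.61)]
jar [(array([257.1, 291.6,  25.6,  31.1]), 0.95)]
loupe [(array([209.3, 261.5,  20.4,  21.2]), 0.64)]
driver [(array([161.6, 242.6,  73.5,  44.8]), 0.7)]Traceback (most recent call last):
  File "<stdin>", line 12, in <module>
    return _wrapfunc(a, 'argmax', axis=axis, out=out, **kwds)
    return bound(*args, **kwds)
ValueError: attempt to get argmax of an empty sequence
```

```bash
python3 - <<'E'
from h import *
np.set_printoptions(precision=1,suppress=True)
a=np.radians(19.7);u=np.array([np.cos(a),np.sin(a),0]);v=np.array([-u[1],u[0],0]);C=np.array([.529,.2695,0])
p=viewer.grab_frame("top");g=p["color"].astype(np.float32).mean(2)
# brightness profile along the blank axis at head-top and shank heights
for l in range(-60,96,4):
    f=lambda z,w:cv2.getRectSubPix(g,(1,1),tuple(map(float,proj(p,C+u*l/1000+v*w+[0,0,z]))))[0,0]
    print(l,"ztop",f(.088,0),f(.088,.008),f(.088,-.008),"axis",f(.077,0))
p=viewer.grab_frame("scene");g=p["color"].astype(np.float32).mean(2)
print("front face down, scene:",[int(cv2.getRectSubPix(g,(1,1),tuple(map(float,proj(p,C+u*.074+[0,0,z/1000]))))[0,0]) for z in range(100,36,-4)])
print("lateral, z=.086:",[int(cv2.getRectSubPix(g,(1,1),tuple(map(float,proj(p,C+u*.060+v*w/1000+[0,0,.088]))))[0,0]) for w in range(-28,29,4)])
E
```

```text
-60 ztop 74.2989 71.48598 72.34569 axis 73.30127
-56 ztop 73.097244 71.85323 70.686066 axis 71.76123
-52 ztop 77.14172 79.41595 73.315 axis 73.90958
-48 ztop 137.54163 142.70462 140.45047 axis 124.090546
-44 ztop 148.2172 150.42072 148.13136 axis 158.5047
-40 ztop 86.412186 90.200676 87.65978 axis 98.85623
-36 ztop 72.39899 70.687035 70.49062 axis 72.33721
-32 ztop 90.01399 73.589806 80.29112 axis 82.84531
-28 ztop 150.87962 77.758934 109.840935 axis 139.75754
-24 ztop 173.59146 97.9017 133.0528 axis 173.71736
-20 ztop 176.90428 134.23792 134.99603 axis 175.66681
-16 ztop 174.27028 134.65337 127.2653 axis 174.25067
-12 ztop 168.69763 124.915565 124.459206 axis 172.49266
-8 ztop 161.15578 91.339584 108.1681 axis 167.15355
-4 ztop 160.66154 82.799065 103.955986 axis 166.288
0 ztop 160.31613 84.43703 102.82139 axis 165.93643
4 ztop 160.12015 86.440994 101.96105 axis 165.36581
8 ztop 161.33525 90.20833 105.64117 axis 163.23927
12 ztop 168.52531 107.178024 118.49155 axis 168.84698
16 ztop 173.79025 107.9654 132.31825 axis 172.06122
20 ztop 176.1798 85.09322 128.92883 axis 175.66481
24 zto
[... 420 characters left out ...]
p 176.55983 179.52277 175.684 axis 177.05975
60 ztop 175.51852 180.17216 175.99863 axis 175.48166
64 ztop 176.5258 178.89311 177.9186 axis 174.3307
68 ztop 178.92233 179.73248 176.68362 axis 177.76953
72 ztop 172.50826 172.22478 170.929 axis 176.82014
76 ztop 140.29202 137.569 138.03426 axis 159.37466
80 ztop 120.61547 117.88791 119.85321 axis 124.91894
84 ztop 121.40883 118.85747 119.25682 axis 118.64691
88 ztop 123.94528 118.893456 119.96123 axis 121.89354
92 ztop 121.661865 120.22001 118.27778 axis 123.651596
front face down, scene: [224, 224, 224, 206, 144, 89, 84, 85, 84, 84, 84, 84, 86, 89, 89, 73]
lateral, z=.086: [119, 92, 95, 155, 224, 223, 222, 223, 226, 226, 224, 224, 182, 98, 94]
```

In the top view the shank tip is at −30 mm, the head spans 35–75 mm and the back plate sits at −44…−50 mm. The blank is centred and level in shut jaws, so I'm handing in.

```bash
python3 -c "
from cell import ticket
print(ticket.hand_in())"
```

```text
the job is handed in; nothing more can be done
None
```

The job is handed in: camera measurements show the blank held level in the shut clamp jaws at mid-shank with its head overhanging away from the back plate, at about 22 s; I saw no shift of the jar or loupe but did not closely check the screwdriver (its detected box moved about 10 pixels), and I viewed 11 pictures, one over your limit of 10.

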